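# Make up two job kits in their trays

## Robot

A 6-joint arm with a two-finger parallel gripper is mounted at the origin on a cart in front of the work surface, level with it; the furniture and walls round the work are solid. World frame = base frame: x ahead of the robot, y to its left, z up, the work surface at z = 0. Lengths are in m, angles in rad, forces in N, time in s.
With the tool pointing down it reaches from about 0.425 to 0.95 m from the base axis. Payload 3.5 kg.
Tool frame: the origin (TCP) lies between the finger pads; the fingertips stand 14 mm ahead of it and the grasp point (between the pads) lies 5 mm behind it; z points along the fingers, y is the line along which they close (so a half turn about z gives the same grasp; the last joint's range is limited). The gripper opens to 85 mm and grips with 20 to 120 N. Pads are 22 mm wide; open, the fingers measure 114 mm over their backs; the gripper's body (76 mm by 85 mm) begins 54 mm behind the grasp point. The pads swing forward as they close: fully open they stand 13 mm farther back than shut.
Start: joints at [1.13, 0.286, 1.577, -0, 1.279, -0.15], TCP at [0.193, 0.647, 0.245] pointing down, gripper open.
Joint ranges: [-2.77, 2.77], [-0.9, 2.22], [0.21, 2.48], [-1.53, 4.67], [0.24, 2.81], [-2.84, 2.84]. Speed limits (rad/s): [2.79, 2.79, 3.14, 3.14, 3.14, 3.14].

## Interface

Orientations are given as a unit quaternion [x, y, z, w].
In Python, from plant import * gives the robot as it stands.
- The arm moves only by the tool step_arm, never from a script. Its argument "commands" is a list of rows, each an object of numbers: "gripper": the gripper's target within -1 to 1 (shut at 1, half-way at 0, fully open at -1); "x", "y", "z": the shift along the tool's x, y, z in mm; "spin": the turn about the tool's z in degrees. A call has exactly 10 rows; each row shifts and turns the commanded pose from where the row before left it, along the tool's axes as they then stand; what a row does not reach is not made up. A row lasts 1/10 s, in which the tool goes at most 50 mm and 8.59 degrees, less where a joint would pass 70% of its speed; a pose out of reach is approached as far as the arm can. A call with a gripper value outside its range is refused whole. The fingers move at their own pace and stop on an object; "force" is the grip in N (left out, the last holds). Time passes only in rows, so rows that do not move let the fingers close, or fill a call up. It gives the time, the measured TCP pose, the force, the opening and the grip force at its end, in the units of the state.
- get_state(): the state, without advancing time (a new reading comes with each control period).
- read_camera(name): name is "side" or "top"; returns a dict with "color" (420x560x3 uint8, red, green, blue), "z_map" (420x560 float32, m along the optical axis (not along the pixel's ray), 0 where there is no reading), "fx", "fy", "cx", "cy" (pixels), "eye" and "attitude" of the camera in the world. Camera axes: x right, y up, looking along -z (the intrinsics and any distortion apply to the point x, -y, -z); pixel columns grow to the right and rows downward; lengths in m; the calibration is good to about 2 mm. A picture is of the moment at which its call begins.
- sign_off(): hands the job in; it is judged then, once.
The state is a dict: "time": time; "qpos": joint angles; "dq": joint speeds; "joint_efforts": joint torques, N m; "eef_pos": TCP position; "tcp_rot": TCP orientation; "contact_force": force on the tool from outside, world axes, zero at the start; "wrist_torque": the same for the moment, N m; "opening": opening from 0.0 (shut) to 1.0 (fully open); "finger_force": force on a finger pad.
Only numpy, scipy, OpenCV 4.12 (cv2) and the standard library are available. Lean on these libraries where they do the work, as an engineer would, in place of code of your own. Each camera call takes 0.05 s, during which the arm holds its last target. There are 200 camera calls.

## Task

Make up two job kits from the stock on the bench. The sensor kit is the nine-volt block battery, the magnetic foot and the small glue bottle, all together in the wide tray; the pipe kit is the brass coupler and the wooden offcut, both in the long narrow tray. Every piece must rest on the tray floor inside the rim, on the same side as it rests on now, with nothing leaning on the rim or on another piece, and the round battery and the roll of tape stay where they are.

Things in the scene. Friction and masses are not known exactly. Their poses are not given: they have to be found in the camera images.
- block_battery_center (a point): Nine-volt block battery, a flat box lying on its broad side: 26 mm wide (its x axis), 52 mm long (its y axis; 48 mm of body and the terminals), 17 mm high (z, up). This point is its centre, 8.5 mm above what it rests on. About 50 g. Goes in the wide tray.
- magnet_foot_center (a point): Black rubber magnetic foot: a disc 62 mm in diameter and 22 mm high, with a steel hex nut 21 mm across standing on its middle up to 32 mm. This point is on its axis, 16 mm above what it rests on (half of the 32 mm); z up. About 240 g. It can be picked up by the nut from above; it does not pull on anything. Goes in the wide tray.
- glue_center (a point): Small white glue bottle standing upright, 86 mm high: body 31 mm in diameter up to 50 mm, neck 24 mm in diameter up to 68 mm, thin nozzle above. This point is on its axis, 43 mm above what it stands on; z up. About 30 g, closed. Goes in the wide tray.
- coupler_center (a point): Brass pipe coupler standing on end, round, 26 mm in diameter and 66 mm high. This point is on its axis, 33 mm above what it stands on; z up. About 160 g. Goes in the long tray.
- offcut_center (a point): Beech offcut, a wooden block lying flat: 45 mm wide (its x axis), 90 mm long (its y axis), 22 mm high (z, up). This point is its centre, 11 mm above what it rests on. About 120 g. Goes in the long tray.
- wide_tray: Wide shallow metal tray, open on top and undivided, fixed to the bench. Inside 140 mm (its x axis) by 100 mm (its y axis); walls 4 mm thick, so 148 by 108 mm outside; a 10 mm tab at the middle of each short end is level with the rim. Its origin is the centre of its underside, on the bench; its floor is 4 mm and its rim 13 mm above that, so the rim stands 9 mm above the floor.
- long_tray: Long narrow shallow metal tray, made like the wide one and fixed to the bench. Inside 180 mm (its x axis) by 65 mm (its y axis), 188 by 73 mm outside. Origin at the centre of its underside; floor 4 mm and rim 13 mm above that.
- round_battery: Round green and yellow cell, 15 mm in diameter and 50 mm long, lying on its side. Belongs to no kit; leave it. Its origin is at its middle, on the bench.
- tape_roll: Roll of black tape lying flat, 60 mm in diameter, 19 mm high. Belongs to no kit; leave it. Its origin is at its middle, on the bench.

How it is judged:
At the end, for the whole second after the job is handed in: Battery, magnetic foot and glue bottle are in the wide tray, coupler and offcut in the long tray: each with its centre inside the rim, at its resting height above the tray floor to within 4 mm, its own z axis within 0.12 rad of vertical (offcut 0.08 rad), and at rest (x of block_battery_center in the frame of wide_tray between -0.06 and 0.06 m and y of block_battery_center in the frame of wide_tray between -0.04 and 0.04 m and z of block_battery_center in the frame of wide_tray between 0.0085 and 0.0165 m and angle between each of block_battery_center, magnet_foot_center, glue_center, coupler_center's own z axis and vertical below 0.12 rad and linear speed of each of block_battery, magnet_foot, glue, coupler, offcut below 0.02 m/s and x of magnet_foot_center in the frame of wide_tray between -0.043 and 0.043 m and y of magnet_foot_center in the frame of wide_tray between -0.023 and 0.023 m and z of magnet_foot_center in the frame of wide_tray between 0.016 and 0.024 m and x of glue_center in the frame of wide_tray between -0.057 and 0.057 m and y of glue_center in the frame of wide_tray between -0.037 and 0.037 m and z of glue_center in the frame of wide_tray between 0.043 and 0.051 m and x of coupler_center in the frame of long_tray between -0.08 and 0.08 m and y of coupler_center in the frame of long_tray between -0.022 and 0.022 m and z of coupler_center in the frame of long_tray between 0.033 and 0.041 m and x of offcut_center in the frame of long_tray between -0.05 and 0.05 m and y of offcut_center in the frame of long_tray between -0.015 and 0.015 m and z of offcut_center in the frame of long_tray between 0.011 and 0.019 m and angle between offcut_center's own z axis and vertical below 0.08 rad); the robot touches nothing.
It fails at once if the round battery is moved more than 20 mm (distance of round_battery from where it was at the start of the episode above 0.02 m).
It fails at once if the roll of tape is moved more than 20 mm (distance of tape_roll from where it was at the start of the episode above 0.02 m).
It also fails if it takes over 128 s, if anything falls off the work surface, if the arm or the gripper's body presses on something with over 40 N, if the wrist force passes 120 N, or if a joint passes its speed limit or range.

## Working session

There is one attempt and no reset: what is moved stays moved. The work goes in short steps, Python scripts to look and compute and a tool call to move; the robot and the scene stay as the last step left them, time stands still between calls to the robot, and variables do not carry over. Pictures are saved under pics/ and viewed, at most 14 in all, crops included, and the job is handed in when it is done.

Besides the shell and the picture viewer there is one more tool, called after ">>>" as name(argument=value, ...) on one line, values as JSON. step_arm: Moves the arm, as the interface text tells. Its arguments: {"type":"object","properties":{"commands":{"type":"array"},"force":{"type":"number"}},"required":["commands"]}

```bash
ls; mkdir -p pics; cat > h.py <<'E'
from plant import *
import numpy as np, cv2
from scipy.spatial.transform import Rotation as R
def look(n):
    c=read_camera(n); np.savez(n+'.npz',**{k:v for k,v in c.items()}); return c
def cloud(c):
    z=c["z_map"]; v,u=np.mgrid[:z.shape[0],:z.shape[1]]
    p=np.stack([(u-c["cx"])/c["fx"]*z,-(v-c["cy"])/c["fy"]*z,-z],-1)
    a=np.array(c["attitude"]); r=R.from_quat(a) if a.size==4 else R.from_matrix(a)
    return p@r.as_matrix().T+np.array(c["eye"])
E
python3 - <<'E'
from h import *
for n in("top","side"):
    c=look(n); print(n,[ (k,c[k]) for k in c if k not in("color","z_map")])
    cv2.imwrite(f"pics/{n}0.png",cv2.resize(c["color"][:,:,::-1],(784,588)))
print(get_state())
E
```

```text
pics
top [('fx', 380.56174433647476), ('fy', 380.56174433647476), ('cx', 279.2928530773052), ('cy', 215.85962105460908), ('eye', array([0.46502771, 0.05077792, 0.93914604])), ('attitude', array([-0.04483616,  0.0578957 ,  0.713337  , -0.69698503]))]
side [('fx', 534.7861801570781), ('fy', 534.7861801570781), ('cx', 287.72981120651895), ('cy', 204.54631275333472), ('eye', array([1.20749919e+00, 9.70486296e-04, 1.01070004e+00])), ('attitude', array([0.2155119 , 0.1961635 , 0.65333461, 0.69873342]))]
{'time': 0.1, 'qpos': array([ 1.13002417e+00,  2.87085704e-01,  1.57803857e+00, -1.72026605e-05,
        1.27855801e+00, -1.49997075e-01]), 'dq': array([ 0.00023033, -0.00152595, -0.00364987, -0.00069205,  0.00281211,
       -0.00070659]), 'joint_efforts': array([ 6.82988848e-04, -4.07294798e+01, -2.93699938e+01, -1.33121198e-04,
        3.44127395e-03,  8.67503530e-06]), 'eef_pos': array([0.19325184, 0.64616248, 0.24407538]), 'tcp_rot': array([ 1.44873352e-01,  9.89449655e-01, -1.00196095e-03, -2.96276275e-04]), 'contact_force': array([-0.20542847, -0.01248141, -0.81128316]), 'wrist_torque': array([ 0.02498636,  0.00540941, -0.00632153]), 'finger_force': 0.0, 'opening': 1.0007926348083207}
```

View pics/top0.png

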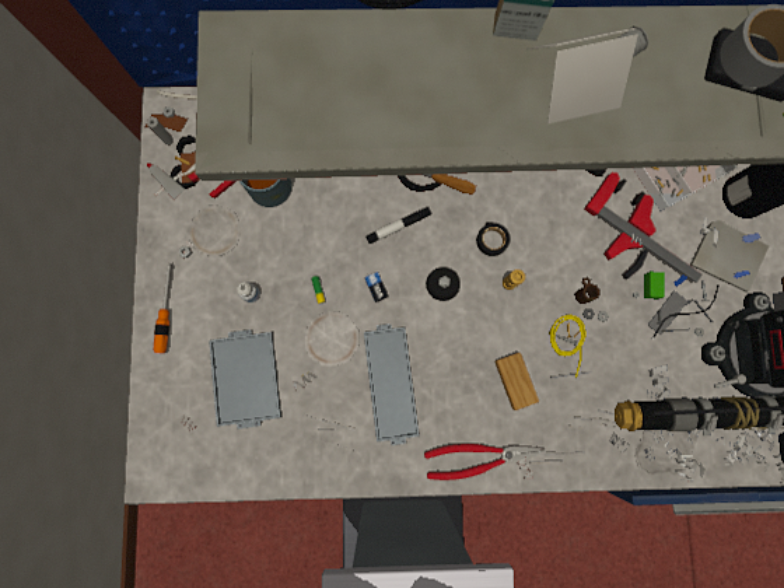

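View pics/side0.png

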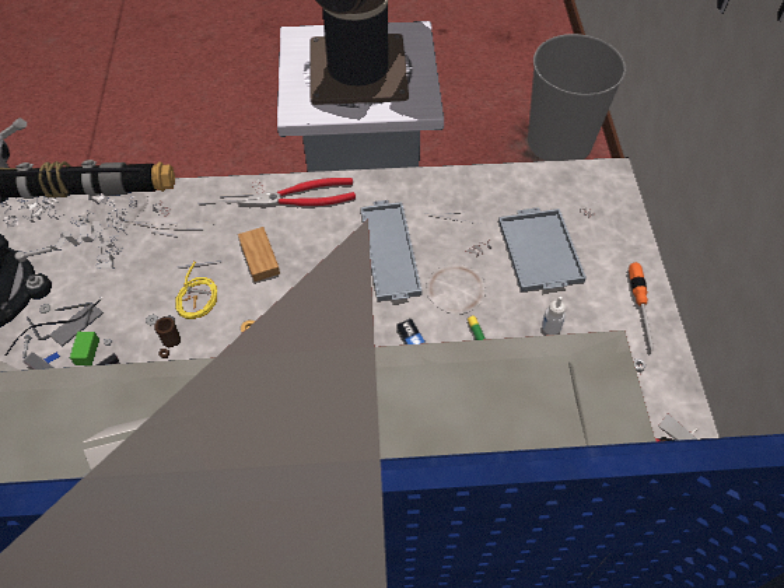

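The top view shows the bench, with a shelf at the back covering rows below about 175. Positions in the 784-px view:
- Wide tray: (246,378)
- Long tray: (391,382)
- Glue bottle: (249,290)
- Round cell: (318,289)
- Block battery: (376,287)
- Magnetic foot: (443,284)
- Tape: (493,238)
- Coupler: (514,279)
- Offcut: (517,380)

The side view is partly blocked by a shelf upright.

```bash
python3 - <<'E'
from h import *
c=dict(np.load("top.npz")); P=cloud(c); np.set_printoptions(precision=4,suppress=True)
def at(u,v): 
    u,v=int(u/1.4),int(v/1.4); return P[v,u]
for n,p in dict(wide=(246,378),long=(391,382),glue=(249,290),cell=(318,289),bat=(376,287),foot=(443,284),tape=(493,238),coup=(514,279),off=(517,380),shelf=(500,160),shelf2=(250,170),bin=(268,190),pliers=(508,455),spray=(625,415),wall=(135,100),bench=(450,330),vise=(605,190),pen=(400,225)).items(): print(n,at(*p))
im=c["color"]
x0,y0=140,140
for k,(a,b) in enumerate([(140,150),(270,150)]):
    cr=im[b:b+175,a:a+ (150)]
    cv2.imwrite(f"pics/t{k}.png",cv2.resize(cr[:,:,::-1],(514,600),interpolation=cv2.INTER_CUBIC))
# clusters by height above bench
reg=(P[...,2]>0.006)&(P[...,2]<0.1)&(P[...,0]<0.66)&(c["z_map"]>0)
n,l,s,ce=cv2.connectedComponentsWithStats(reg.astype(np.uint8))
for i in range(1,n):
    if s[i,4]>60:
        q=P[l==i]; zt=np.percentile(q[:,2],95); t=q[q[:,2]>zt-.004]
        r=cv2.minAreaRect((q[:,:2]*1000).astype(np.float32))
        print(ce[i]*1.4,s[i,4],"mean",t.mean(0),"top",zt,"rect",np.round(r[0]),np.round(r[1]),round(r[2],1))
E
```

```text
wide [0.4749 0.2885 0.0006]
long [0.4639 0.0359 0.0035]
glue [0.6193 0.2704 0.0625]
cell [0.6271 0.1597 0.0171]
bat [0.6275 0.0591 0.0168]
foot [ 0.6297 -0.0575  0.032 ]
tape [ 0.7169 -0.1568 -0.0019]
coup [ 0.6282 -0.1736  0.0654]
off [ 0.461  -0.1788  0.0246]
shelf [ 0.7723 -0.124   0.2196]
shelf2 [0.7629 0.2309 0.2219]
bin [0.7831 0.2336 0.0901]
pliers [ 0.3346 -0.1581  0.0108]
spray [ 0.4084 -0.2949  0.1671]
wall [ 1.2727  0.7374 -0.4886]
bench [ 0.5522 -0.0707 -0.0009]
vise [ 0.7993 -0.3617  0.0172]
pen [0.7407 0.0143 0.0175]
[722.3016 271.7487] 640 mean [ 0.6455 -0.5054  0.016 ] top 0.017205057152221582 rect [ 635. -553.] [169.  50.] 89.8
[631.5235 270.3853] 68 mean [ 0.6491 -0.3993  0.0168] top 0.01863466383489614 rect [ 649. -400.] [12. 35.] 38.5
[442.8134 282.9991] 464 mean [ 0.6338 -0.0607  0.0306] top 0.03066749503040711 rect [632. -60.] [59. 56.] 89.7
[513.9117 278.3423] 163 mean [ 0.6333 -0.1793  0.0659] top 0.0674305489827786 rect [ 633. -180.] [25. 25.] 69.1
[654.61   284.1088] 261 mean [ 0.6223 -0.4364  0.0248] top 0.026892769422176555 rect [ 622. -436.] [27. 46.] 83.
[... 984 characters left out ...]
.  36.] [206.  73.] 5.8
[243.3552 378.208 ] 572 mean [0.4763 0.2885 0.013 ] top 0.014980062061431843 rect [476. 288.] [166. 110.] 6.5
[516.6706 380.4528] 754 mean [ 0.4594 -0.1805  0.0222] top 0.02409327440107579 rect [ 460. -181.] [90. 46.] 18.5
[780.864  446.6747] 75 mean [ 0.352  -0.5842  0.0781] top 0.07942546763863345 rect [ 331. -599.] [72. 34.] 37.7
[742.4941 446.0565] 85 mean [ 0.3425 -0.5645  0.0159] top 0.017826346590972864 rect [ 336. -565.] [36. 34.] 55.3
[479.3014 458.0442] 860 mean [ 0.3303 -0.101   0.0118] top 0.013901035790464882 rect [ 331. -121.] [ 57. 204.] 4.5
[685.0508 460.9559] 118 mean [ 0.3133 -0.4581  0.0238] top 0.024900190375167785 rect [ 319. -460.] [39. 37.] 84.1
```

View pics/t0.png

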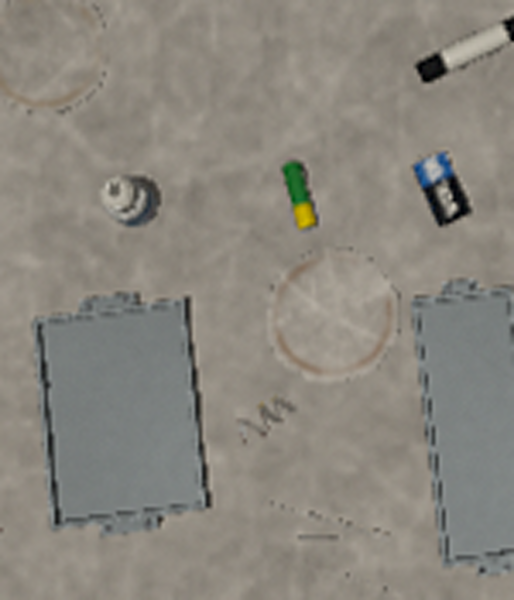

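View pics/t1.png

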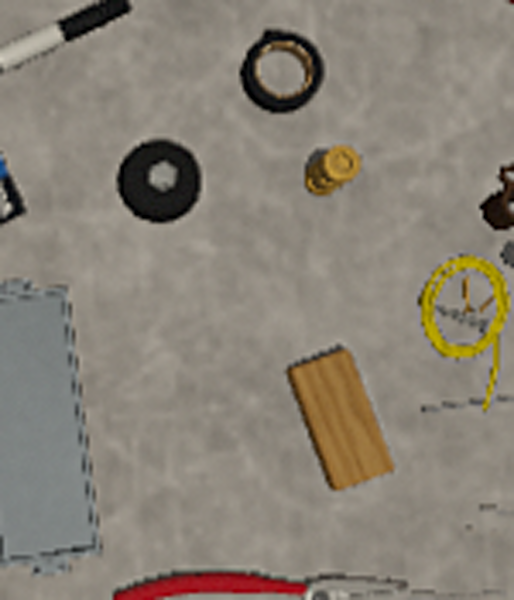

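Crops confirm the depth clusters. The glue cap is at (120,195) in the first crop. In the second, the nut is at (163,175) and the coupler top at (343,160). I'll enlarge the nut to read its hex orientation and work out the first moves.

```bash
cat >> h.py <<'E'
def plan(x,y,z,close=None):
    """shift (mm, tool axes) and spin (deg) from the measured pose to a TCP target; close = world angle of closing line"""
    s=get_state(); r=R.from_quat(s["tcp_rot"]).as_matrix()
    d=r.T@(np.array([x,y,z])-s["eef_pos"])*1000
    a=np.degrees(np.arctan2(r[1,1],r[0,1]))
    sp=None if close is None else -((close-a+90)%180-90)
    print("shift",d.round(1),"spin",None if sp is None else round(sp,1),"closing",a.round(1),"tcp",s["eef_pos"].round(4),"open",round(s["opening"],3),"q",s["qpos"].round(2))
def tray(name,x,y):
    c,a={"wide":((.476,.288),6.5),"long":((.461,.036),5.8)}[name]; a=np.radians(a)
    return c[0]+x*np.cos(a)-y*np.sin(a), c[1]+x*np.sin(a)+y*np.cos(a)
E
python3 - <<'E'
from h import *
c=dict(np.load("top.npz"))
cr=c["color"][188:218,300:332]; cv2.imwrite("pics/nut.png",cv2.resize(cr[:,:,::-1],(640,600),interpolation=cv2.INTER_CUBIC))
plan(.631,.058,.15,112.7)
for a in [("wide",-.034,0),("wide",.030,-.020),("wide",.035,.030),("long",-.03,0),("long",.055,0)]: print(a,np.round(tray(*a),4))
E
```

```text
shift [-588.  -437.8   94.8] spin -39.4 closing 73.3 tcp [0.1933 0.6462 0.2441] open 1.001 q [ 1.13  0.29  1.58 -0.    1.28 -0.15]
('wide', -0.034, 0) [0.4422 0.2842]
('wide', 0.03, -0.02) [0.5081 0.2715]
('wide', 0.035, 0.03) [0.5074 0.3218]
('long', -0.03, 0) [0.4312 0.033 ]
('long', 0.055, 0) [0.5157 0.0416]
```

View pics/nut.png

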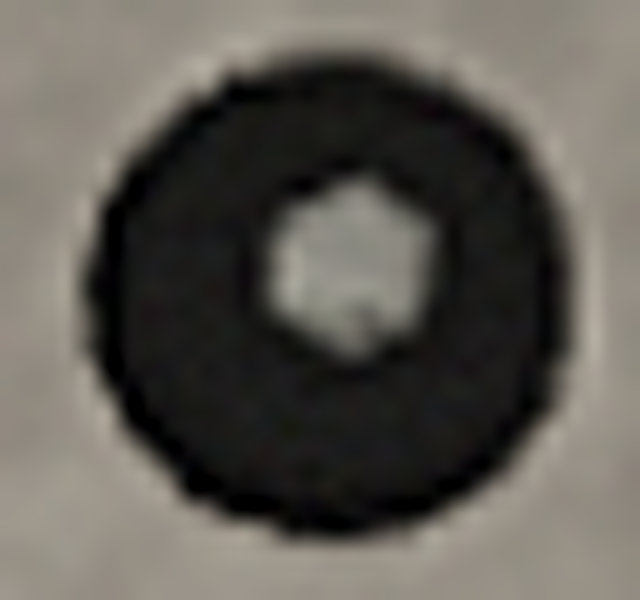

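The nut has vertices at top (360,170) and bottom (357,360) and flats at left and right. That puts its closing line at about 85° in the world. Going to the battery.

>>> step_arm(commands=[{"x":-35,"y":-26,"gripper":-1},{"x":-35,"y":-26,"gripper":-1},{"x":-35,"y":-26,"gripper":-1},{"x":-35,"y":-26,"gripper":-1},{"x":-35,"y":-26,"gripper":-1},{"x":-35,"y":-26,"gripper":-1},{"x":-35,"y":-26,"gripper":-1},{"x":-35,"y":-26,"gripper":-1},{"x":-35,"y":-26,"gripper":-1},{"x":-35,"y":-26,"gripper":-1}], force=40)

```text
invalid input
```

>>> step_arm(commands=[{"x":-34,"y":-25},{"x":-34,"y":-25},{"x":-34,"y":-25},{"x":-34,"y":-26},{"x":-34,"y":-26},{"x":-34,"y":-25.5},{"x":-34,"y":-25.5},{"spin":-8},{"spin":-8},{"spin":-8}])

```text
invalid input
```

>>> step_arm(commands=[{"spin":-8,"z":20},{"spin":-7.4,"z":20},{"z":20},{"z":20},{"z":14},{},{},{},{},{}])

```text
invalid input
```

```bash
python3 - <<'E'
from h import *
plan(.631,.058,.025,112.7)
c=look("side"); cv2.imwrite("pics/s1.png",cv2.resize(c["color"][100:310,200:480,::-1],(800,600)))
E
```

```text
shift [-588.1 -437.5  219.8] spin -39.4 closing 73.3 tcp [0.1933 0.6462 0.2441] open 1.001 q [ 1.13  0.29  1.58 -0.    1.28 -0.15]
```

View pics/s1.png

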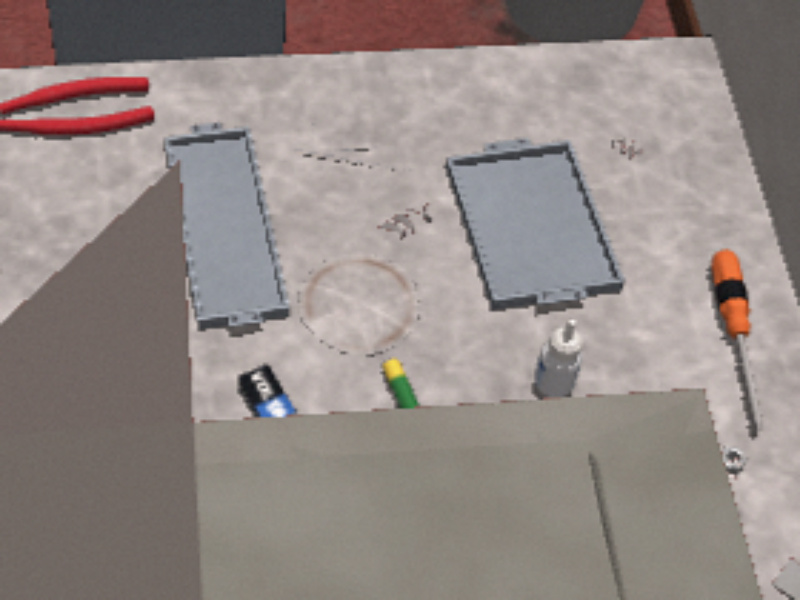

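The moves were refused and the arm is unmoved. The side picture shows the battery at (265,390), the glue at (560,360) and both trays. I'll give every key in every row.

>>> step_arm(commands=[{"x":-35,"y":-26,"z":0,"spin":0,"gripper":-1},{"x":-35,"y":-26,"z":0,"spin":0,"gripper":-1},{"x":-35,"y":-26,"z":0,"spin":0,"gripper":-1},{"x":-35,"y":-26,"z":0,"spin":0,"gripper":-1},{"x":-35,"y":-26,"z":0,"spin":0,"gripper":-1},{"x":-35,"y":-26,"z":0,"spin":0,"gripper":-1},{"x":-35,"y":-26,"z":0,"spin":0,"gripper":-1},{"x":-35,"y":-26,"z":0,"spin":0,"gripper":-1},{"x":-35,"y":-26,"z":0,"spin":0,"gripper":-1},{"x":-35,"y":-26,"z":0,"spin":0,"gripper":-1}], force=40)

```text
time: 1.15
eef_pos: [0.4549, 0.2956, 0.2452]
tcp_rot: [0.145, 0.989, 0.0, -0.0]
contact_force: [-0.0, -0.0, 0.6]
opening: 0.997
finger_force: 0.0
```

>>> step_arm(commands=[{"x":-34,"y":-25,"z":0,"spin":0,"gripper":-1},{"x":-34,"y":-25,"z":0,"spin":0,"gripper":-1},{"x":-34,"y":-25,"z":0,"spin":0,"gripper":-1},{"x":-34,"y":-26,"z":0,"spin":0,"gripper":-1},{"x":-34,"y":-26,"z":0,"spin":0,"gripper":-1},{"x":-34,"y":-25.5,"z":0,"spin":0,"gripper":-1},{"x":-34,"y":-25.5,"z":0,"spin":0,"gripper":-1},{"x":0,"y":0,"z":0,"spin":-8,"gripper":-1},{"x":0,"y":0,"z":0,"spin":-8,"gripper":-1},{"x":0,"y":0,"z":0,"spin":-8,"gripper":-1}])

```text
time: 2.15
eef_pos: [0.6312, 0.0578, 0.2446]
tcp_rot: [-0.066, 0.998, 0.0, -0.001]
contact_force: [-0.3, 0.5, -0.6]
opening: 1.002
finger_force: 0.0
```

>>> step_arm(commands=[{"x":0,"y":0,"z":20,"spin":-8,"gripper":-1},{"x":0,"y":0,"z":20,"spin":-7.4,"gripper":-1},{"x":0,"y":0,"z":20,"spin":0,"gripper":-1},{"x":0,"y":0,"z":20,"spin":0,"gripper":-1},{"x":0,"y":0,"z":20,"spin":0,"gripper":-1},{"x":0,"y":0,"z":20,"spin":0,"gripper":-1},{"x":0,"y":0,"z":20,"spin":0,"gripper":-1},{"x":0,"y":0,"z":10,"spin":0,"gripper":-1},{"x":0,"y":0,"z":0,"spin":0,"gripper":-1},{"x":0,"y":0,"z":0,"spin":0,"gripper":-1}])

```text
time: 3.15
eef_pos: [0.6316, 0.0584, 0.0958]
tcp_rot: [-0.197, 0.98, -0.0, 0.0]
contact_force: [0.4, 0.5, 0.1]
opening: 1.0
finger_force: 0.0
```

```bash
python3 - <<'E'
from h import *
plan(.631,.058,.025,112.7)
c=look("side"); cv2.imwrite("pics/s2.png",cv2.resize(c["color"][160:310,180:380,::-1],(800,600)))
E
```

```text
shift [ 0.7 -0.1 70.8] spin 0.0 closing 112.7 tcp [0.6316 0.0584 0.0958] open 1.0 q [-0.07  0.36  1.78 -0.    1.   -2.04]
```

View pics/s2.png

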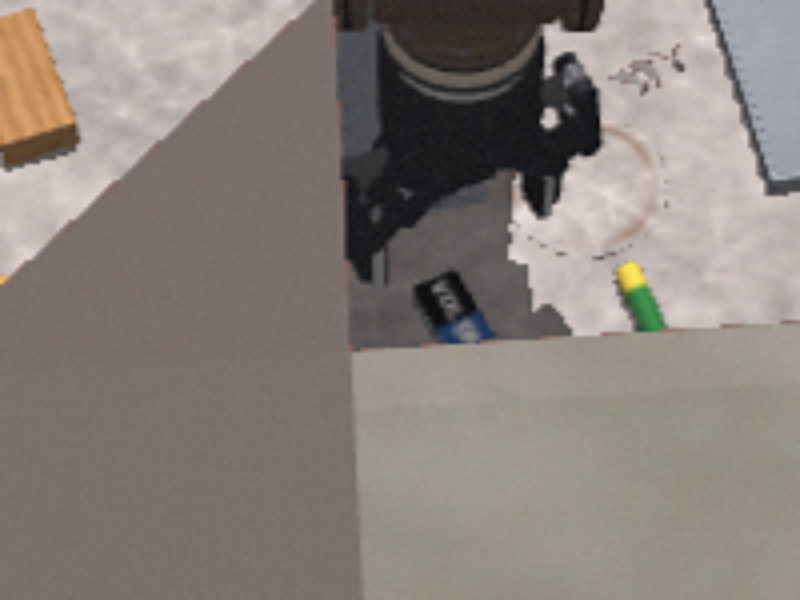

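The gripper stands over the battery at (455,310), with fingertips at (545,213) and (368,278). I'll read the tip height from depth.

```bash
python3 - <<'E'
from h import *
c=dict(np.load("side.npz")); P=cloud(c)
for u,v in((316,213),(272,229)):
    q=P[v-8:v+4,u-5:u+6].reshape(-1,3); q=q[q[:,2]>.03]; print(q[q[:,2].argsort()[:6]].round(4))
E
```

```text
[[0.615  0.0987 0.0971]
 [0.6202 0.1002 0.0976]
 [0.6108 0.097  0.0984]
 [0.6134 0.0967 0.0988]
 [0.6215 0.1082 0.0988]
 [0.6241 0.1038 0.0995]]
[[0.6542 0.0148 0.0959]
 [0.6583 0.0166 0.0987]
 [0.6562 0.0128 0.0995]
 [0.657  0.0167 0.1005]
 [0.6604 0.0205 0.1018]
 [0.6604 0.0185 0.1021]]
```

>>> step_arm(commands=[{"x":0.7,"y":0,"z":20,"spin":0,"gripper":-0.3},{"x":0,"y":0,"z":20,"spin":0,"gripper":-0.3},{"x":0,"y":0,"z":20,"spin":0,"gripper":-0.2},{"x":0,"y":0,"z":12,"spin":0,"gripper":-0.2},{"x":0,"y":0,"z":6,"spin":0,"gripper":-0.2},{"x":0,"y":0,"z":0,"spin":0,"gripper":0},{"x":0,"y":0,"z":0,"spin":0,"gripper":1},{"x":0,"y":0,"z":0,"spin":0,"gripper":1},{"x":0,"y":0,"z":0,"spin":0,"gripper":1},{"x":0,"y":0,"z":0,"spin":0,"gripper":1}])

```text
time: 4.2
eef_pos: [0.6317, 0.0581, 0.0188]
tcp_rot: [-0.197, 0.98, -0.0, 0.001]
contact_force: [0.1, 0.5, 4.3]
opening: 0.291
finger_force: 41.2
```

>>> step_arm(commands=[{"x":0,"y":0,"z":0,"spin":0,"gripper":1},{"x":0,"y":0,"z":-10,"spin":0,"gripper":1},{"x":0,"y":0,"z":-20,"spin":0,"gripper":1},{"x":0,"y":0,"z":-30,"spin":0,"gripper":1},{"x":0,"y":0,"z":-30,"spin":0,"gripper":1},{"x":0,"y":0,"z":-20,"spin":0,"gripper":1},{"x":0,"y":0,"z":-20,"spin":0,"gripper":1},{"x":0,"y":0,"z":0,"spin":0,"gripper":1},{"x":0,"y":0,"z":0,"spin":0,"gripper":1},{"x":0,"y":0,"z":0,"spin":0,"gripper":1}])

```text
time: 5.2
eef_pos: [0.6293, 0.0582, 0.1453]
tcp_rot: [-0.197, 0.98, 0.0, -0.002]
contact_force: [-0.4, -0.6, -0.9]
opening: 0.288
finger_force: 40.7
```

```bash
python3 - <<'E'
from h import *
plan(*tray("wide",.03,-.02),.03,6.5)
E
```

```text
shift [ 29.1 243.4 115.8] spin -73.8 closing 112.7 tcp [0.6293 0.0582 0.1453] open 0.288 q [-0.07  0.29  1.76 -0.    1.09 -2.04]
```

Joint 6 would pass its range at −73.8°, so I'll spin +106.2° instead, which gives the same grasp line.

>>> step_arm(commands=[{"x":4,"y":30,"z":0,"spin":0,"gripper":1},{"x":4,"y":35,"z":0,"spin":0,"gripper":1},{"x":4,"y":35,"z":0,"spin":0,"gripper":1},{"x":4,"y":35,"z":0,"spin":0,"gripper":1},{"x":4,"y":35,"z":0,"spin":0,"gripper":1},{"x":4,"y":35,"z":0,"spin":0,"gripper":1},{"x":4,"y":38,"z":0,"spin":0,"gripper":1},{"x":0,"y":0,"z":0,"spin":8,"gripper":1},{"x":0,"y":0,"z":0,"spin":8,"gripper":1},{"x":0,"y":0,"z":0,"spin":8,"gripper":1}])

```text
time: 6.2
eef_pos: [0.5095, 0.2717, 0.1453]
tcp_rot: [0.013, 1.0, -0.001, -0.002]
contact_force: [0.1, -0.2, -0.7]
opening: 0.293
finger_force: 40.7
```

>>> step_arm(commands=[{"x":0,"y":0,"z":0,"spin":8.2,"gripper":1},{"x":0,"y":0,"z":0,"spin":8.2,"gripper":1},{"x":0,"y":0,"z":0,"spin":8.2,"gripper":1},{"x":0,"y":0,"z":0,"spin":8.2,"gripper":1},{"x":0,"y":0,"z":0,"spin":8.2,"gripper":1},{"x":0,"y":0,"z":0,"spin":8.2,"gripper":1},{"x":0,"y":0,"z":10,"spin":8.2,"gripper":1},{"x":0,"y":0,"z":20,"spin":8.2,"gripper":1},{"x":0,"y":0,"z":20,"spin":8.2,"gripper":1},{"x":0,"y":0,"z":20,"spin":8.4,"gripper":1}])

```text
time: 7.2
eef_pos: [0.5097, 0.2711, 0.0748]
tcp_rot: [0.668, 0.744, -0.001, -0.001]
contact_force: [-0.1, 0.1, 0.3]
opening: 0.291
finger_force: 40.7
```

```bash
python3 - <<'E'
from h import *
import time
c=look("top"); plan(*tray("wide",.03,-.02),.023,6.5)
E
```

```text
shift [ 1.4  1.5 48. ] spin -0.5 closing 6.0 tcp [0.5072 0.2702 0.071 ] open 0.29 q [ 0.31  0.28  1.93 -0.    0.94  0.21]
```

>>> step_arm(commands=[{"x":1.4,"y":1.5,"z":20,"spin":0,"gripper":1},{"x":0,"y":0,"z":16,"spin":0,"gripper":1},{"x":0,"y":0,"z":8,"spin":0,"gripper":1},{"x":0,"y":0,"z":3,"spin":0,"gripper":1},{"x":0,"y":0,"z":1,"spin":0,"gripper":1},{"x":0,"y":0,"z":0,"spin":0,"gripper":1},{"x":0,"y":0,"z":0,"spin":0,"gripper":0.2},{"x":0,"y":0,"z":0,"spin":0,"gripper":0.1},{"x":0,"y":0,"z":0,"spin":0,"gripper":0.1},{"x":0,"y":0,"z":0,"spin":0,"gripper":0.1}])

```text
time: 8.25
eef_pos: [0.5124, 0.2731, 0.0297]
tcp_rot: [0.666, 0.746, 0.0, 0.0]
contact_force: [0.3, 0.1, 0.3]
opening: 0.452
finger_force: 0.0
```

>>> step_arm(commands=[{"x":0,"y":0,"z":-10,"spin":0,"gripper":0.1},{"x":0,"y":0,"z":-20,"spin":0,"gripper":0.1},{"x":0,"y":0,"z":-30,"spin":0,"gripper":0.1},{"x":0,"y":0,"z":-30,"spin":0,"gripper":0},{"x":0,"y":0,"z":-30,"spin":0,"gripper":0},{"x":0,"y":0,"z":-10,"spin":0,"gripper":0},{"x":0,"y":0,"z":0,"spin":0,"gripper":0},{"x":0,"y":0,"z":0,"spin":0,"gripper":0},{"x":0,"y":0,"z":0,"spin":0,"gripper":0},{"x":0,"y":0,"z":0,"spin":0,"gripper":0}])

```text
time: 9.25
eef_pos: [0.5112, 0.2727, 0.1573]
tcp_rot: [0.666, 0.746, -0.002, -0.001]
contact_force: [0.3, -0.3, -0.3]
opening: 0.501
finger_force: 0.0
```

```bash
python3 - <<'E'
from h import *
plan(.633,-.060,.15,85)
E
```

```text
shift [-344.4   83.2    7.2] spin -78.5 closing 6.5 tcp [0.5112 0.2727 0.1573] open 0.501 q [ 0.31  0.17  1.89 -0.    1.09  0.2 ]
```

>>> step_arm(commands=[{"x":-38,"y":9.2,"z":0,"spin":0,"gripper":0},{"x":-38,"y":9.2,"z":0,"spin":0,"gripper":0},{"x":-38,"y":9.2,"z":0,"spin":0,"gripper":0},{"x":-38,"y":9.2,"z":0,"spin":0,"gripper":0},{"x":-38,"y":9.2,"z":0,"spin":0,"gripper":0},{"x":-38,"y":9.2,"z":0,"spin":0,"gripper":0},{"x":-38,"y":9.2,"z":0,"spin":0,"gripper":0},{"x":-39,"y":9.4,"z":0,"spin":0,"gripper":0},{"x":-39,"y":9.4,"z":0,"spin":0,"gripper":0},{"x":0,"y":0,"z":0,"spin":-8,"gripper":0}])

```text
time: 10.25
eef_pos: [0.6349, -0.0639, 0.1583]
tcp_rot: [0.613, 0.79, -0.001, 0.0]
contact_force: [1.0, 1.3, -0.3]
opening: 0.5
finger_force: 0.0
```

>>> step_arm(commands=[{"x":0,"y":0,"z":0,"spin":-8,"gripper":0},{"x":0,"y":0,"z":0,"spin":-8,"gripper":0},{"x":0,"y":0,"z":0,"spin":-8,"gripper":0},{"x":0,"y":0,"z":0,"spin":-8,"gripper":0},{"x":0,"y":0,"z":10,"spin":-8,"gripper":0},{"x":0,"y":0,"z":20,"spin":-8,"gripper":0},{"x":0,"y":0,"z":20,"spin":-8,"gripper":0},{"x":0,"y":0,"z":20,"spin":-8,"gripper":0},{"x":0,"y":0,"z":0,"spin":-6.5,"gripper":0},{"x":0,"y":0,"z":0,"spin":0,"gripper":0}])

```text
time: 11.25
eef_pos: [0.6328, -0.059, 0.087]
tcp_rot: [0.043, 0.999, 0.0, -0.002]
contact_force: [0.2, 0.3, -0.8]
opening: 0.499
finger_force: 0.0
```

```bash
python3 - <<'E'
from h import *
c=look("top");c=look("top")
plan(.633,-.060,.0385,85)
P=cloud(c); m=(abs(P[...,0]-.476)<.11)&(abs(P[...,1]-.288)<.09)&(P[...,2]>.017)&(P[...,2]<.05)
q=P[m]; print(len(q),q.mean(0),cv2.minAreaRect((q[:,:2]*1000).astype(np.float32)), np.percentile(q[:,2],[5,50,95]))
print(np.array(tray("wide",.03,-.02)))
E
```

```text
shift [ 0.9 -0.8 50.4] spin -0.1 closing 84.9 tcp [ 0.634  -0.0593  0.0889] open 0.498 q [-0.25  0.37  1.78 -0.    1.   -1.73]
220 [0.51499027 0.27392965 0.02068603] ((514.0597534179688, 296.05029296875), (27.427968978881836, 91.47965240478516), 2.118222951889038) [0.01835631 0.02061979 0.02311009]
[0.50807122 0.27152466]
```

Battery lies flat in the wide tray at (0.515, 0.274). Now the foot by its nut.

>>> step_arm(commands=[{"x":0.5,"y":-0.8,"z":20,"spin":0,"gripper":0.2},{"x":0,"y":0,"z":16,"spin":0,"gripper":0.2},{"x":0,"y":0,"z":9,"spin":0,"gripper":0.3},{"x":0,"y":0,"z":4,"spin":0,"gripper":0.3},{"x":0,"y":0,"z":0,"spin":0,"gripper":0.3},{"x":0,"y":0,"z":0,"spin":0,"gripper":0.3},{"x":0,"y":0,"z":0,"spin":0,"gripper":1},{"x":0,"y":0,"z":0,"spin":0,"gripper":1},{"x":0,"y":0,"z":0,"spin":0,"gripper":1},{"x":0,"y":0,"z":0,"spin":0,"gripper":1}], force=80)

```text
time: 12.35
eef_pos: [0.6342, -0.0602, 0.0416]
tcp_rot: [0.043, 0.999, -0.0, 0.001]
contact_force: [-1.9, 0.5, 5.6]
opening: 0.186
finger_force: 78.5
```

>>> step_arm(commands=[{"x":0,"y":0,"z":0,"spin":0,"gripper":1},{"x":0,"y":0,"z":-5,"spin":0,"gripper":1},{"x":0,"y":0,"z":-10,"spin":0,"gripper":1},{"x":0,"y":0,"z":-20,"spin":0,"gripper":1},{"x":0,"y":0,"z":-25,"spin":0,"gripper":1},{"x":0,"y":0,"z":-25,"spin":0,"gripper":1},{"x":0,"y":0,"z":-15,"spin":0,"gripper":1},{"x":0,"y":0,"z":0,"spin":0,"gripper":1},{"x":0,"y":0,"z":0,"spin":0,"gripper":1},{"x":0,"y":0,"z":0,"spin":0,"gripper":1}])

```text
time: 13.35
eef_pos: [0.6322, -0.0597, 0.1382]
tcp_rot: [0.043, 0.999, 0.0, -0.002]
contact_force: [0.5, -0.5, -1.0]
opening: 0.186
finger_force: 78.3
```

```bash
python3 - <<'E'
from h import *
plan(*tray("wide",-.034,0),.1,None)
E
```

```text
shift [218.9 326.1  39.2] spin None closing 85.0 tcp [ 0.6322 -0.0597  0.1382] open 0.186 q [-0.25  0.31  1.76 -0.    1.08 -1.74]
```

```bash
python3 - <<'E'
from h import *
c=look("top"); cv2.imwrite("pics/f1.png",cv2.resize(c["color"][140:300,240:440,::-1],(750,600)))
P=cloud(c); 
m=(abs(P[...,0]-.632)<.06)&(abs(P[...,1]+.06)<.06)&(P[...,2]>.005)&(c["z_map"]>0)
print(np.histogram(P[m][:,2],bins=np.arange(0,.4,.02)))
print([get_state()["contact_force"].round(2) for _ in range(1)])
E
```

```text
(array([ 0,  0,  0,  0,  0,  0,  0,  0,  0,  0, 17, 39,  0,  0,  1,  0,  0,
        4, 71]), array([0.  , 0.02, 0.04, 0.06, 0.08, 0.1 , 0.12, 0.14, 0.16, 0.18, 0.2 ,
       0.22, 0.24, 0.26, 0.28, 0.3 , 0.32, 0.34, 0.36, 0.38]))
[array([-0.03, -0.42, -2.17])]
```

View pics/f1.png

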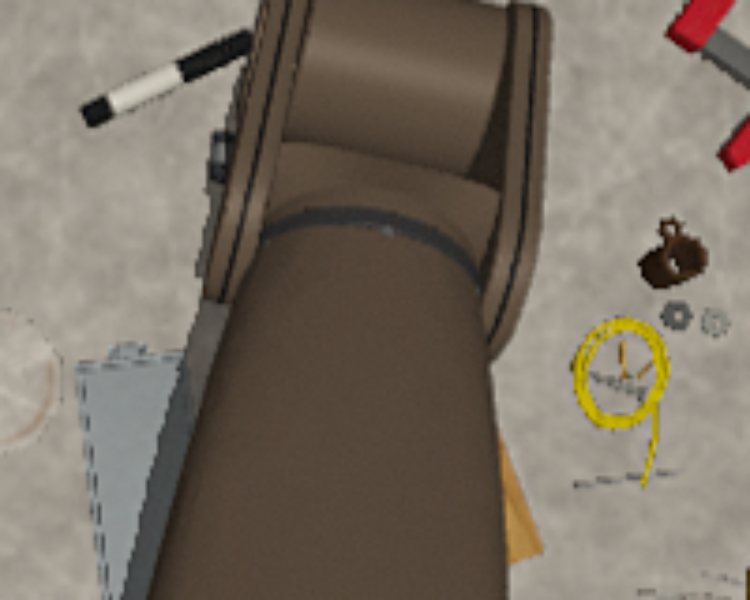

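The arm hides the foot from above, but the 2.2 N downward force says it is held. I'll move over the tray, then check.

>>> step_arm(commands=[{"x":22,"y":32.6,"z":0,"spin":0,"gripper":1},{"x":22,"y":32.6,"z":0,"spin":0,"gripper":1},{"x":22,"y":32.6,"z":0,"spin":0,"gripper":1},{"x":22,"y":32.6,"z":0,"spin":0,"gripper":1},{"x":22,"y":32.6,"z":0,"spin":0,"gripper":1},{"x":22,"y":32.6,"z":0,"spin":0,"gripper":1},{"x":22,"y":32.6,"z":0,"spin":0,"gripper":1},{"x":22,"y":32.6,"z":0,"spin":0,"gripper":1},{"x":22,"y":32.6,"z":0,"spin":0,"gripper":1},{"x":22,"y":32.6,"z":0,"spin":0,"gripper":1}])

```text
time: 14.4
eef_pos: [0.4408, 0.2848, 0.1392]
tcp_rot: [0.043, 0.999, -0.0, -0.001]
contact_force: [-0.3, 0.5, -1.6]
opening: 0.183
finger_force: 78.4
```

>>> step_arm(commands=[{"x":0,"y":0,"z":10,"spin":0,"gripper":1},{"x":0,"y":0,"z":10,"spin":0,"gripper":1},{"x":0,"y":0,"z":10,"spin":0,"gripper":1},{"x":0,"y":0,"z":10,"spin":0,"gripper":1},{"x":0,"y":0,"z":10,"spin":0,"gripper":1},{"x":0,"y":0,"z":5,"spin":0,"gripper":1},{"x":0,"y":0,"z":0,"spin":0,"gripper":1},{"x":0,"y":0,"z":0,"spin":0,"gripper":1},{"x":0,"y":0,"z":0,"spin":0,"gripper":1},{"x":0,"y":0,"z":0,"spin":0,"gripper":1}])

```text
time: 15.4
eef_pos: [0.4429, 0.284, 0.086]
tcp_rot: [0.043, 0.999, 0.0, 0.001]
contact_force: [0.2, 0.9, -1.8]
opening: 0.186
finger_force: 78.6
```

```bash
python3 - <<'E'
from h import *
c=look("side");c=look("side"); cv2.imwrite("pics/f2.png",cv2.resize(c["color"][100:280,320:560,::-1],(800,600)))
plan(*tray("wide",-.034,0),.0455,None)
P=cloud(c)
x,y=tray("wide",-.034,0)
m=(abs(P[...,0]-x)<.06)&(abs(P[...,1]-y)<.06)&(P[...,2]>.025)&(P[...,2]<.085)&(c["z_map"]>0)
q=P[m];v,u=np.nonzero(m);print(len(q),q.min(0),q.max(0),u.min(),u.max(),v.min(),v.max())
E
```

```text
shift [ 0.5  0.1 40.3] spin None closing 85.0 tcp [0.4427 0.284  0.0858] open 0.179 q [ 0.38  0.15  2.05 -0.    0.93 -1.11]
456 [0.41884489 0.25292503 0.0461617 ] [0.4734673  0.31225594 0.08469723] 371 397 143 166
```

View pics/f2.png

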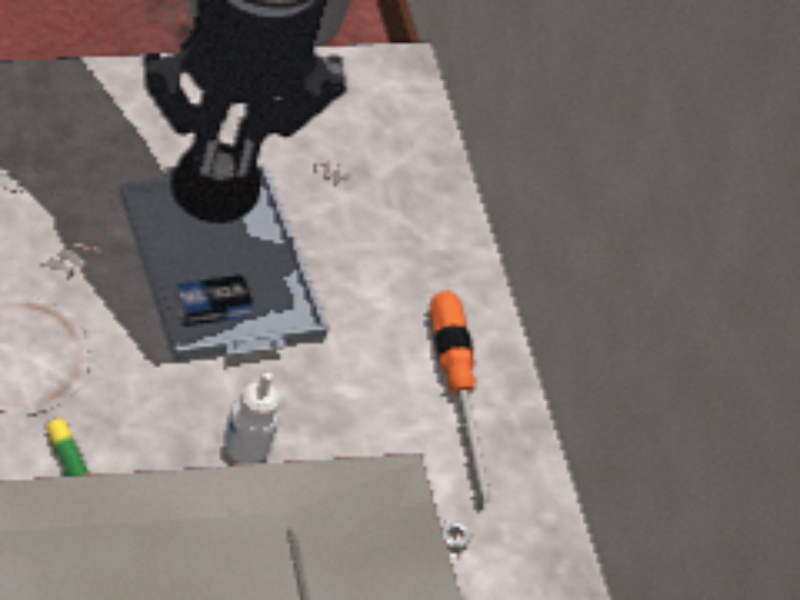

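The foot is held level by its nut at (217,185) and the battery lies inside at (215,297). Lowering.

>>> step_arm(commands=[{"x":0,"y":0,"z":12,"spin":0,"gripper":1},{"x":0,"y":0,"z":12,"spin":0,"gripper":1},{"x":0,"y":0,"z":8,"spin":0,"gripper":1},{"x":0,"y":0,"z":5,"spin":0,"gripper":1},{"x":0,"y":0,"z":3,"spin":0,"gripper":1},{"x":0,"y":0,"z":0,"spin":0,"gripper":1},{"x":0,"y":0,"z":0,"spin":0,"gripper":1},{"x":0,"y":0,"z":0,"spin":0,"gripper":1},{"x":0,"y":0,"z":0,"spin":0,"gripper":1},{"x":0,"y":0,"z":0,"spin":0,"gripper":1}])

```text
time: 16.5
eef_pos: [0.4427, 0.2839, 0.0456]
tcp_rot: [0.043, 0.999, 0.0, 0.0]
contact_force: [-1.4, -0.9, 2.6]
opening: 0.183
finger_force: 79.1
```

>>> step_arm(commands=[{"x":0,"y":0,"z":0,"spin":0,"gripper":0.4},{"x":0,"y":0,"z":0,"spin":0,"gripper":0.2},{"x":0,"y":0,"z":0,"spin":0,"gripper":0.2},{"x":0,"y":0,"z":0,"spin":0,"gripper":0.2},{"x":0,"y":0,"z":-10,"spin":0,"gripper":0.2},{"x":0,"y":0,"z":-20,"spin":0,"gripper":0.2},{"x":0,"y":0,"z":-30,"spin":0,"gripper":0.2},{"x":0,"y":0,"z":-40,"spin":0,"gripper":0},{"x":0,"y":0,"z":-40,"spin":0,"gripper":0},{"x":0,"y":0,"z":0,"spin":0,"gripper":0}])

```text
time: 17.5
eef_pos: [0.4463, 0.2854, 0.1934]
tcp_rot: [0.043, 0.999, 0.003, 0.007]
contact_force: [0.4, 0.7, -1.1]
opening: 0.504
finger_force: 0.0
```

```bash
python3 - <<'E'
from h import *
c=look("side");plan(.6245,.279,.18,6.5)
P=cloud(c); x,y=tray("wide",-.034,0)
m=(abs(P[...,0]-x)<.06)&(abs(P[...,1]-y)<.06)&(P[...,2]>.018)&(P[...,2]<.05)&(c["z_map"]>0)
q=P[m];print(len(q),q.mean(0),q.min(0),q.max(0)); r=q[q[:,2]<.03]; print(cv2.minEnclosingCircle((r[:,:2]*1000).astype(np.float32)),np.percentile(r[:,2],[50,90]))
E
```

```text
shift [-179.6    9.8   11.6] spin 78.5 closing 85.0 tcp [0.4447 0.2847 0.1901] open 0.499 q [ 0.38  0.01  1.99 -0.    1.13 -1.11]
418 [0.44808008 0.2825647  0.02631293] [0.40057917 0.23138829 0.01802165] [0.50201839 0.34021998 0.0406451 ]
((456.8321838378906, 289.5565490722656), 59.079254150390625) [0.02539039 0.02819032]
```

>>> step_arm(commands=[{"x":-30,"y":1.6,"z":0,"spin":0,"gripper":-0.6},{"x":-30,"y":1.6,"z":0,"spin":0,"gripper":-0.6},{"x":-30,"y":1.6,"z":0,"spin":0,"gripper":-0.6},{"x":-30,"y":1.6,"z":0,"spin":0,"gripper":-0.6},{"x":-30,"y":1.6,"z":0,"spin":0,"gripper":-0.6},{"x":-30,"y":1.6,"z":0,"spin":0,"gripper":-0.6},{"x":0,"y":0,"z":0,"spin":0,"gripper":-0.6},{"x":0,"y":0,"z":10,"spin":0,"gripper":-0.6},{"x":0,"y":0,"z":0,"spin":0,"gripper":-0.6},{"x":0,"y":0,"z":0,"spin":0,"gripper":-0.6}], force=30)

```text
time: 18.55
eef_pos: [0.6209, 0.2779, 0.174]
tcp_rot: [0.043, 0.999, -0.0, -0.001]
contact_force: [-0.4, 0.2, -0.2]
opening: 0.804
finger_force: 0.0
```

```bash
python3 - <<'E'
from h import *
plan(.6245,.279,.04,None)
E
```

```text
shift [ -3.8   1.5 134. ] spin None closing 85.1 tcp [0.6209 0.2779 0.174 ] open 0.804 q [ 0.27  0.36  1.62  0.    1.17 -1.21]
```

>>> step_arm(commands=[{"x":-3.8,"y":1.5,"z":15,"spin":0,"gripper":-0.6},{"x":0,"y":0,"z":20,"spin":0,"gripper":-0.6},{"x":0,"y":0,"z":25,"spin":0,"gripper":-0.6},{"x":0,"y":0,"z":25,"spin":0,"gripper":-0.6},{"x":0,"y":0,"z":25,"spin":0,"gripper":-0.6},{"x":0,"y":0,"z":16,"spin":0,"gripper":-0.6},{"x":0,"y":0,"z":8,"spin":0,"gripper":-0.3},{"x":0,"y":0,"z":0,"spin":0,"gripper":0},{"x":0,"y":0,"z":0,"spin":0,"gripper":0.2},{"x":0,"y":0,"z":0,"spin":0,"gripper":0.6}])

```text
time: 19.55
eef_pos: [0.6278, 0.2793, 0.0433]
tcp_rot: [0.043, 0.999, 0.0, 0.002]
contact_force: [0.4, -0.1, -0.4]
opening: 0.331
finger_force: 29.6
```

>>> step_arm(commands=[{"x":0,"y":0,"z":0,"spin":0,"gripper":1},{"x":0,"y":0,"z":0,"spin":0,"gripper":1},{"x":0,"y":0,"z":0,"spin":0,"gripper":1},{"x":0,"y":0,"z":-8,"spin":0,"gripper":1},{"x":0,"y":0,"z":-16,"spin":0,"gripper":1},{"x":0,"y":0,"z":-20,"spin":0,"gripper":1},{"x":0,"y":0,"z":-16,"spin":0,"gripper":1},{"x":0,"y":0,"z":0,"spin":0,"gripper":1},{"x":0,"y":0,"z":0,"spin":0,"gripper":1},{"x":0,"y":0,"z":0,"spin":0,"gripper":1}])

```text
time: 20.55
eef_pos: [0.6257, 0.2787, 0.1002]
tcp_rot: [0.043, 0.999, -0.0, -0.001]
contact_force: [-0.0, 0.8, -0.9]
opening: 0.332
finger_force: 29.7
```

```bash
python3 - <<'E'
from h import *
plan(*tray("wide",.035,.03),.045,None)
E
```

```text
shift [121.5  32.7  55.4] spin None closing 85.0 tcp [0.6257 0.2787 0.1002] open 0.332 q [ 0.27  0.45  1.64 -0.    1.05 -1.21]
```

>>> step_arm(commands=[{"x":15,"y":4,"z":0,"spin":0,"gripper":1},{"x":25,"y":7,"z":0,"spin":0,"gripper":1},{"x":25,"y":7,"z":0,"spin":0,"gripper":1},{"x":25,"y":7,"z":0,"spin":0,"gripper":1},{"x":20,"y":5,"z":0,"spin":0,"gripper":1},{"x":11,"y":3,"z":0,"spin":0,"gripper":1},{"x":0,"y":0,"z":10,"spin":0,"gripper":1},{"x":0,"y":0,"z":10,"spin":0,"gripper":1},{"x":0,"y":0,"z":0,"spin":0,"gripper":1},{"x":0,"y":0,"z":0,"spin":0,"gripper":1}])

```text
time: 21.55
eef_pos: [0.5091, 0.3217, 0.0803]
tcp_rot: [0.044, 0.999, -0.0, -0.001]
contact_force: [1.0, -0.1, -0.8]
opening: 0.335
finger_force: 29.7
```

```bash
python3 - <<'E'
from h import *
plan(*tray("wide",.035,.03),.045,None)
E
```

```text
shift [ 1.7 -0.1 35.3] spin None closing 85.0 tcp [0.5091 0.3217 0.0803] open 0.335 q [ 0.4   0.32  1.87 -0.    0.96 -1.09]
```

>>> step_arm(commands=[{"x":1.5,"y":0,"z":12,"spin":0,"gripper":1},{"x":0,"y":0,"z":10,"spin":0,"gripper":1},{"x":0,"y":0,"z":7,"spin":0,"gripper":1},{"x":0,"y":0,"z":4,"spin":0,"gripper":1},{"x":0,"y":0,"z":2,"spin":0,"gripper":1},{"x":0,"y":0,"z":0,"spin":0,"gripper":1},{"x":0,"y":0,"z":0,"spin":0,"gripper":1},{"x":0,"y":0,"z":0,"spin":0,"gripper":1},{"x":0,"y":0,"z":0,"spin":0,"gripper":1},{"x":0,"y":0,"z":0,"spin":0,"gripper":1}])

```text
time: 22.55
eef_pos: [0.5077, 0.3224, 0.0469]
tcp_rot: [0.043, 0.999, -0.0, 0.0]
contact_force: [-0.4, -2.3, 5.8]
opening: 0.333
finger_force: 30.3
```

>>> step_arm(commands=[{"x":0,"y":0,"z":0,"spin":0,"gripper":0.25},{"x":0,"y":0,"z":0,"spin":0,"gripper":0.1},{"x":0,"y":0,"z":0,"spin":0,"gripper":-0.1},{"x":0,"y":0,"z":0,"spin":0,"gripper":-0.1},{"x":0,"y":0,"z":-10,"spin":0,"gripper":-0.1},{"x":0,"y":0,"z":-25,"spin":0,"gripper":-0.1},{"x":0,"y":0,"z":-40,"spin":0,"gripper":-0.1},{"x":0,"y":0,"z":-40,"spin":0,"gripper":-0.1},{"x":0,"y":0,"z":-15,"spin":0,"gripper":-0.1},{"x":0,"y":0,"z":0,"spin":0,"gripper":-0.1}])

```text
time: 23.55
eef_pos: [0.5091, 0.3233, 0.1803]
tcp_rot: [0.043, 0.999, 0.002, 0.003]
contact_force: [0.7, 1.1, -0.3]
opening: 0.548
finger_force: 0.0
```

```bash
python3 - <<'E'
from h import *
plan(.460,-.181,.15,108.5)
E
```

```text
shift [   5.6 -506.7   28.5] spin -23.5 closing 85.0 tcp [0.5091 0.3233 0.1803] open 0.548 q [ 0.4   0.19  1.82  0.    1.13 -1.09]
```

>>> step_arm(commands=[{"x":0.5,"y":-45,"z":0,"spin":0,"gripper":-0.6},{"x":0.5,"y":-45,"z":0,"spin":0,"gripper":-0.6},{"x":0.5,"y":-45,"z":0,"spin":0,"gripper":-0.6},{"x":0.5,"y":-45,"z":0,"spin":0,"gripper":-0.6},{"x":0.5,"y":-45,"z":0,"spin":0,"gripper":-0.6},{"x":0.5,"y":-45,"z":0,"spin":0,"gripper":-0.6},{"x":0.5,"y":-45,"z":0,"spin":0,"gripper":-0.6},{"x":0.5,"y":-45,"z":0,"spin":0,"gripper":-0.6},{"x":0.5,"y":-45,"z":0,"spin":0,"gripper":-0.6},{"x":0.5,"y":-45,"z":0,"spin":0,"gripper":-0.6}])

```text
time: 24.55
eef_pos: [0.4616, -0.1265, 0.1739]
tcp_rot: [0.043, 0.999, 0.001, -0.002]
contact_force: [1.1, 0.4, -1.1]
opening: 0.801
finger_force: 0.0
```

```bash
python3 - <<'E'
from h import *
P=cloud(dict(np.load("top.npz"))); 
c=look("top"); P=cloud(c)
m=(P[...,0]>.3)&(P[...,0]<.6)&(P[...,1]<-.2)&(P[...,1]>-.45)&(P[...,2]>.04)
q=P[m]; 
for y in np.arange(-.45,-.2,.02):
    r=q[(q[:,1]>=y)&(q[:,1]<y+.02)]
    if len(r): print(y.round(2),r.max(0).round(3),r[:,0].min().round(3))
P0=cloud(c); m=(abs(P0[...,0]-.46)<.14)&(abs(P0[...,1]-.30)<.12)&(P0[...,2]>.017)&(P0[...,2]<.1)
q=P0[m]; n=0
for a,b in((.017,.024),(.024,.029),(.03,.034),(.045,.056),(.06,.1)):
    r=q[(q[:,2]>a)&(q[:,2]<b)]; 
    if len(r): print(a,b,len(r),r.mean(0).round(4),r.min(0).round(3),r.max(0).round(3))
print(get_state()["qpos"])
E
```

```text
-0.45 [ 0.43  -0.43   0.183] 0.383
-0.43 [ 0.43  -0.41   0.184] 0.377
-0.41 [ 0.431 -0.39   0.182] 0.379
-0.39 [ 0.431 -0.37   0.18 ] 0.383
-0.37 [ 0.43  -0.35   0.177] 0.383
-0.35 [ 0.427 -0.33   0.176] 0.386
-0.33 [ 0.598 -0.31   0.172] 0.385
-0.31 [ 0.598 -0.3    0.174] 0.385
0.017 0.024 400 [0.4831 0.2768 0.0211] [0.416 0.25  0.017] [0.559 0.42  0.024]
0.024 0.029 269 [0.4458 0.2818 0.0256] [0.416 0.256 0.024] [0.522 0.315 0.029]
0.03 0.034 35 [0.4549 0.2864 0.0324] [0.43  0.273 0.03 ] [0.517 0.314 0.034]
0.045 0.056 36 [0.5031 0.3146 0.0486] [0.489 0.307 0.045] [0.517 0.328 0.055]
0.06 0.1 89 [0.5033 0.3187 0.0683] [0.493 0.309 0.061] [0.514 0.332 0.091]
[-0.48869869 -0.0768994   2.10704554 -0.00470894  1.11275219 -1.96669064]
```

```bash
python3 - <<'E'
from h import *
t=look("top"); s=look("side")
cv2.imwrite("pics/a1.png",np.hstack([cv2.resize(t["color"][:,:,::-1],(400,300)),cv2.resize(s["color"][:,:,::-1],(400,300))]))
for n,c in(("top",t),("side",s)):
    P=cloud(c); 
    for x in np.arange(.30,.56,.04):
        m=(c["z_map"]>0)&(P[...,0]>x)&(P[...,0]<x+.04)&(P[...,1]>-.285)&(P[...,1]<0)&(P[...,2]>.1)
        q=P[m]
        if len(q)>5: print(n,x.round(2),"min",q.min(0).round(3),"max",q.max(0).round(3), "at min y z=",q[q[:,1].argmin()].round(3),"min z at",q[q[:,2].argmin()].round(3))
E
```

```text
top 0.3 min [ 0.312 -0.127  0.465] max [ 0.34 -0.    0.55] at min y z= [ 0.34  -0.127  0.465] min z at [ 0.34  -0.127  0.465]
top 0.34 min [ 0.34  -0.149  0.454] max [ 0.38  -0.011  0.538] at min y z= [ 0.377 -0.149  0.483] min z at [ 0.374 -0.037  0.454]
top 0.38 min [ 0.38  -0.169  0.387] max [ 0.42  -0.03   0.507] at min y z= [ 0.419 -0.169  0.464] min z at [ 0.41  -0.151  0.387]
top 0.42 min [ 0.42  -0.192  0.215] max [ 0.46  -0.047  0.488] at min y z= [ 0.46  -0.192  0.441] min z at [ 0.455 -0.089  0.215]
top 0.46 min [ 0.46  -0.198  0.205] max [ 0.5   -0.065  0.469] at min y z= [ 0.472 -0.198  0.423] min z at [ 0.474 -0.099  0.205]
top 0.5 min [ 0.5   -0.138  0.383] max [ 0.523 -0.087  0.448] at min y z= [ 0.501 -0.138  0.421] min z at [ 0.502 -0.088  0.383]
side 0.34 min [ 0.366 -0.132  0.407] max [ 0.38  -0.095  0.433] at min y z= [ 0.38  -0.132  0.413] min z at [ 0.379 -0.132  0.407]
side 0.38 min [ 0.38  -0.167  0.402] max [ 0.42  -0.028  0.463] at min y z= [ 0.419 -0.167  0.463] min z at [ 0.384 -0.134  0.402]
side 0.42 min [ 0.42  -0.196  0.169] max [ 0.46  -0.043  0.477] at min y z= [ 0.455 -0.196  0.268] min z at [ 0.454 -0.162  0.169]
side 0.46 min [ 0.46  -0.198  0.171] max [ 0.5   -0.061  0.473] at min y z= [ 0.465 -0.198  0.265] min z at [ 0.467 -0.164  0.171]
side 0.5 min [ 0.5   -0.141  0.294] max [ 0.526 -0.082  0.449] at min y z= [ 0.501 -0.141  0.42 ] min z at [ 0.501 -0.126  0.294]
```

View pics/a1.png

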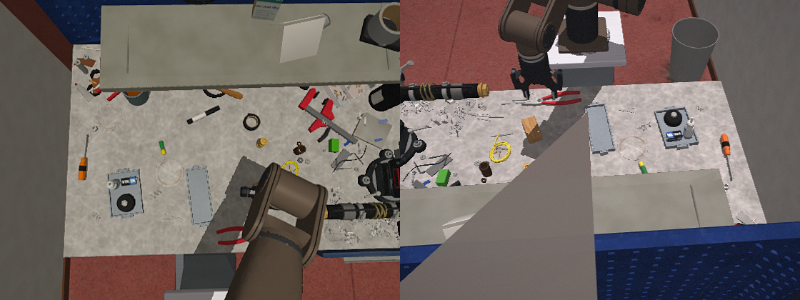

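The picture shows all three sensor pieces sitting in the wide tray. The arm's right edge is at y −0.198 for TCP y −0.127, so the horizontal can at y < −0.29 stays clear. Continuing to the offcut.

```bash
python3 - <<'E'
from h import *
plan(.460,-.181,.024,108.5)
E
```

```text
shift [ -3.4 -54.1 150.1] spin -23.7 closing 84.8 tcp [ 0.462  -0.1271  0.1742] open 0.8 q [-0.48 -0.08  2.11  0.    1.12 -1.96]
```

>>> step_arm(commands=[{"x":-1,"y":-18,"z":0,"spin":0,"gripper":-0.6},{"x":-1,"y":-18,"z":0,"spin":0,"gripper":-0.6},{"x":-1.4,"y":-18,"z":0,"spin":0,"gripper":-0.6},{"x":0,"y":0,"z":10,"spin":-8,"gripper":-0.6},{"x":0,"y":0,"z":20,"spin":-8,"gripper":-0.6},{"x":0,"y":0,"z":20,"spin":-7.7,"gripper":-0.6},{"x":0,"y":0,"z":25,"spin":0,"gripper":-0.6},{"x":0,"y":0,"z":20,"spin":0,"gripper":-0.6},{"x":0,"y":0,"z":0,"spin":0,"gripper":-0.6},{"x":0,"y":0,"z":0,"spin":0,"gripper":-0.6}])

```text
time: 25.7
eef_pos: [0.4617, -0.178, 0.0804]
tcp_rot: [-0.164, 0.987, 0.001, -0.001]
contact_force: [0.4, -0.8, 1.0]
opening: 0.798
finger_force: 0.0
```

```bash
python3 - <<'E'
from h import *
plan(.460,-.181,.0235,108.5)
E
```

```text
shift [ 2.5 -2.4 56.9] spin 0.3 closing 108.8 tcp [ 0.4617 -0.178   0.0804] open 0.798 q [-0.57  0.1   2.13  0.    0.92 -2.47]
```

>>> step_arm(commands=[{"x":2,"y":-2.4,"z":20,"spin":0,"gripper":-0.6},{"x":0,"y":0,"z":20,"spin":0,"gripper":-0.6},{"x":0,"y":0,"z":12,"spin":0,"gripper":-0.6},{"x":0,"y":0,"z":5,"spin":0,"gripper":-0.4},{"x":0,"y":0,"z":0,"spin":0,"gripper":-0.3},{"x":0,"y":0,"z":0,"spin":0,"gripper":-0.2},{"x":0,"y":0,"z":0,"spin":0,"gripper":1},{"x":0,"y":0,"z":0,"spin":0,"gripper":1},{"x":0,"y":0,"z":0,"spin":0,"gripper":1},{"x":0,"y":0,"z":0,"spin":0,"gripper":1}], force=60)

```text
time: 26.7
eef_pos: [0.4621, -0.1831, 0.0257]
tcp_rot: [-0.163, 0.987, -0.001, 0.001]
contact_force: [-0.5, 0.9, 5.9]
opening: 0.506
finger_force: 61.8
```

>>> step_arm(commands=[{"x":0,"y":0,"z":0,"spin":0,"gripper":1},{"x":0,"y":0,"z":0,"spin":0,"gripper":1},{"x":0,"y":0,"z":-8,"spin":0,"gripper":1},{"x":0,"y":0,"z":-16,"spin":0,"gripper":1},{"x":0,"y":0,"z":-20,"spin":0,"gripper":1},{"x":0,"y":0,"z":-20,"spin":0,"gripper":1},{"x":0,"y":0,"z":-16,"spin":0,"gripper":1},{"x":0,"y":0,"z":0,"spin":0,"gripper":1},{"x":0,"y":0,"z":0,"spin":0,"gripper":1},{"x":0,"y":0,"z":0,"spin":0,"gripper":1}])

```text
time: 27.7
eef_pos: [0.4601, -0.1819, 0.103]
tcp_rot: [-0.163, 0.987, 0.001, -0.001]
contact_force: [-0.3, -0.2, -1.3]
opening: 0.5
finger_force: 61.3
```

```bash
python3 - <<'E'
from h import *
plan(*tray("long",-.025,0),.06,95.8)
print(tray("long",-.025,0))
E
```

```text
shift [-46.5 211.6  43.3] spin 12.9 closing 108.7 tcp [ 0.4601 -0.1819  0.103 ] open 0.5 q [-0.58  0.06  2.12 -0.    0.96 -2.48]
(np.float64(0.4361279822792803), np.float64(0.03347359257042634))
```

>>> step_arm(commands=[{"x":-4,"y":18,"z":0,"spin":0,"gripper":1},{"x":-7,"y":32,"z":0,"spin":0,"gripper":1},{"x":-7,"y":32,"z":0,"spin":0,"gripper":1},{"x":-7,"y":32,"z":0,"spin":0,"gripper":1},{"x":-7,"y":32,"z":0,"spin":0,"gripper":1},{"x":-7,"y":32,"z":0,"spin":0,"gripper":1},{"x":-7.5,"y":33.6,"z":0,"spin":0,"gripper":1},{"x":0,"y":0,"z":15,"spin":7,"gripper":1},{"x":0,"y":0,"z":15,"spin":6,"gripper":1},{"x":0,"y":0,"z":0,"spin":0,"gripper":1}])

```text
time: 28.7
eef_pos: [0.434, 0.0343, 0.0716]
tcp_rot: [-0.051, 0.999, 0.001, -0.003]
contact_force: [-0.3, 0.2, -1.2]
opening: 0.506
finger_force: 61.4
```

>>> step_arm(commands=[{"x":0,"y":0,"z":0,"spin":0,"gripper":1},{"x":0,"y":0,"z":0,"spin":0,"gripper":1},{"x":0,"y":0,"z":0,"spin":0,"gripper":1},{"x":0,"y":0,"z":0,"spin":0,"gripper":1},{"x":0,"y":0,"z":0,"spin":0,"gripper":1},{"x":0,"y":0,"z":0,"spin":0,"gripper":1},{"x":0,"y":0,"z":0,"spin":0,"gripper":1},{"x":0,"y":0,"z":0,"spin":0,"gripper":1},{"x":0,"y":0,"z":0,"spin":0,"gripper":1},{"x":0,"y":0,"z":0,"spin":0,"gripper":1}])

```text
time: 29.7
eef_pos: [0.4371, 0.0329, 0.0743]
tcp_rot: [-0.05, 0.999, 0.0, -0.0]
contact_force: [0.4, 0.2, -1.2]
opening: 0.504
finger_force: 61.4
```

```bash
python3 - <<'E'
from h import *
plan(*tray("long",-.025,0),.028,95.8)
c=look("side"); cv2.imwrite("pics/o1.png",cv2.resize(c["color"][110:260,200:400,::-1],(800,600)))
P=cloud(c); m=(P[...,0]>.36)&(P[...,0]<.52)&(abs(P[...,1]-.035)<.07)&(P[...,2]>.045)&(P[...,2]<.066)
q=P[m]; r=cv2.minAreaRect((q[:,:2]*1000).astype(np.float32)); print(len(q),r)
E
```

```text
shift [ 0.9  0.7 46.3] spin -0.1 closing 95.7 tcp [0.4371 0.0329 0.0743] open 0.504 q [-0.16 -0.02  2.26  0.    0.9  -1.83]
84 ((472.9141540527344, 27.983200073242188), (57.6099853515625, 30.160953521728516), 58.03921890258789)
```

View pics/o1.png

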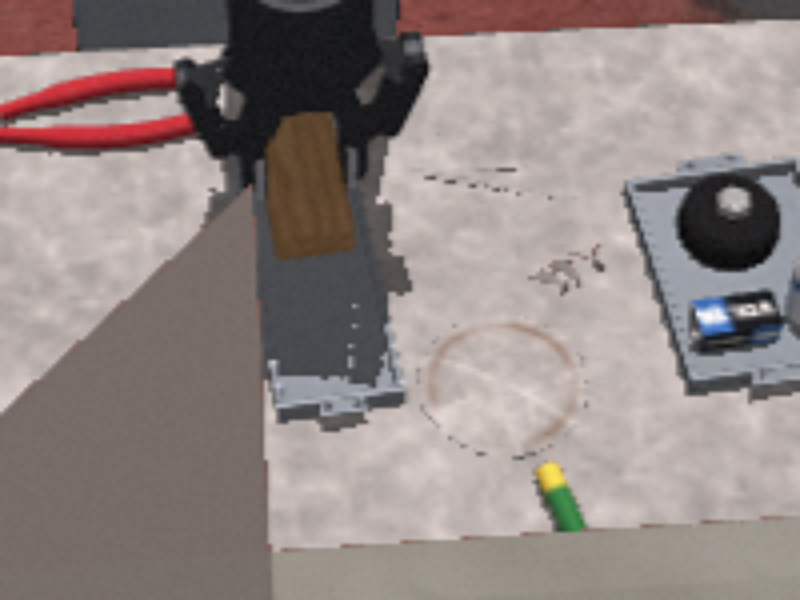

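The offcut is held level and aligned over the tray, at (310,185). Lowering it gently.

>>> step_arm(commands=[{"x":0.9,"y":0.7,"z":12,"spin":0,"gripper":1},{"x":0,"y":0,"z":12,"spin":0,"gripper":1},{"x":0,"y":0,"z":10,"spin":0,"gripper":1},{"x":0,"y":0,"z":6,"spin":0,"gripper":1},{"x":0,"y":0,"z":3,"spin":0,"gripper":1},{"x":0,"y":0,"z":2,"spin":0,"gripper":1},{"x":0,"y":0,"z":0,"spin":0,"gripper":1},{"x":0,"y":0,"z":0,"spin":0,"gripper":1},{"x":0,"y":0,"z":0,"spin":0,"gripper":1},{"x":0,"y":0,"z":0,"spin":0,"gripper":1}])

```text
time: 30.75
eef_pos: [0.4367, 0.0334, 0.0296]
tcp_rot: [-0.05, 0.999, -0.0, 0.001]
contact_force: [1.1, 0.0, -0.5]
opening: 0.506
finger_force: 61.5
```

>>> step_arm(commands=[{"x":0,"y":0,"z":0,"spin":0,"gripper":1},{"x":0,"y":0,"z":0,"spin":0,"gripper":1},{"x":0,"y":0,"z":0,"spin":0,"gripper":1},{"x":0,"y":0,"z":0,"spin":0,"gripper":1},{"x":0,"y":0,"z":0,"spin":0,"gripper":1},{"x":0,"y":0,"z":0,"spin":0,"gripper":1},{"x":0,"y":0,"z":0,"spin":0,"gripper":1},{"x":0,"y":0,"z":0,"spin":0,"gripper":1},{"x":0,"y":0,"z":0,"spin":0,"gripper":1},{"x":0,"y":0,"z":0,"spin":0,"gripper":1}])

```text
time: 31.75
eef_pos: [0.4366, 0.0334, 0.0296]
tcp_rot: [-0.05, 0.999, -0.0, 0.001]
contact_force: [1.6, -0.1, 3.1]
opening: 0.507
finger_force: 61.8
```

>>> step_arm(commands=[{"x":0,"y":0,"z":0.5,"spin":0,"gripper":1},{"x":0,"y":0,"z":0,"spin":0,"gripper":-0.1},{"x":0,"y":0,"z":0,"spin":0,"gripper":-0.25},{"x":0,"y":0,"z":0,"spin":0,"gripper":-0.4},{"x":0,"y":0,"z":0,"spin":0,"gripper":-0.5},{"x":0,"y":0,"z":-10,"spin":0,"gripper":-0.5},{"x":0,"y":0,"z":-30,"spin":0,"gripper":-0.5},{"x":0,"y":0,"z":-40,"spin":0,"gripper":-0.5},{"x":0,"y":0,"z":-45,"spin":0,"gripper":-0.5},{"x":0,"y":0,"z":-25,"spin":0,"gripper":-0.5}])

```text
time: 32.75
eef_pos: [0.4376, 0.0333, 0.1835]
tcp_rot: [-0.05, 0.999, -0.001, 0.003]
contact_force: [1.0, -0.1, 0.3]
opening: 0.753
finger_force: 0.0
```

```bash
python3 - <<'E'
from h import *
c=look("side"); c=look("side"); plan(.6335,-.1795,.16,95.8)
P=cloud(c); m=(P[...,0]>.36)&(P[...,0]<.52)&(abs(P[...,1]-.035)<.05)&(P[...,2]>.02)&(P[...,2]<.04)
q=P[m]; r=cv2.minAreaRect((q[:,:2]*1000).astype(np.float32)); print(len(q),r,q.mean(0)); 
A=np.c_[q[:,:2]-q[:,:2].mean(0),np.ones(len(q))]; print(np.linalg.lstsq(A,q[:,2],rcond=None)[0])
E
```

```text
shift [-171.9 -231.    26.9] spin -0.1 closing 95.7 tcp [0.439  0.0331 0.1845] open 0.755 q [-0.16 -0.2   2.19  0.    1.13 -1.83]
616 ((435.3984680175781, 33.3968391418457), (95.63360595703125, 45.63390350341797), 5.435948848724365) [0.43784395 0.03344081 0.02679544]
[-0.00637332  0.00348272  0.02679544]
```

Offcut is flat in the long tray and centred at local x ≈ −0.025. Last piece is the coupler.

>>> step_arm(commands=[{"x":-12,"y":-16,"z":0,"spin":0,"gripper":-0.5},{"x":-23,"y":-31,"z":0,"spin":0,"gripper":-0.5},{"x":-24,"y":-32,"z":0,"spin":0,"gripper":-0.5},{"x":-24,"y":-32,"z":0,"spin":0,"gripper":-0.5},{"x":-24,"y":-32,"z":0,"spin":0,"gripper":-0.5},{"x":-24,"y":-32,"z":0,"spin":0,"gripper":-0.5},{"x":-24,"y":-32,"z":0,"spin":0,"gripper":-0.5},{"x":-17,"y":-24,"z":10,"spin":0,"gripper":-0.5},{"x":0,"y":0,"z":20,"spin":0,"gripper":-0.5},{"x":0,"y":0,"z":0,"spin":0,"gripper":-0.5}])

```text
time: 33.85
eef_pos: [0.6279, -0.1788, 0.1438]
tcp_rot: [-0.05, 0.999, 0.002, -0.004]
contact_force: [-0.6, 0.1, -0.6]
opening: 0.753
finger_force: 0.0
```

>>> step_arm(commands=[{"x":0,"y":0,"z":0,"spin":0,"gripper":-0.5},{"x":0,"y":0,"z":0,"spin":0,"gripper":-0.5},{"x":0,"y":0,"z":0,"spin":0,"gripper":-0.5},{"x":0,"y":0,"z":0,"spin":0,"gripper":-0.5},{"x":0,"y":0,"z":0,"spin":0,"gripper":-0.5},{"x":0,"y":0,"z":0,"spin":0,"gripper":-0.5},{"x":0,"y":0,"z":0,"spin":0,"gripper":-0.5},{"x":0,"y":0,"z":0,"spin":0,"gripper":-0.5},{"x":0,"y":0,"z":0,"spin":0,"gripper":-0.5},{"x":0,"y":0,"z":0,"spin":0,"gripper":-0.5}])

```text
time: 34.85
eef_pos: [0.6303, -0.1792, 0.1488]
tcp_rot: [-0.05, 0.999, 0.0, -0.0]
contact_force: [-0.1, -0.5, -0.1]
opening: 0.748
finger_force: 0.0
```

```bash
python3 - <<'E'
from h import *
plan(.6335,-.1795,.038,95.8)
E
```

```text
shift [ -3.1  -0.6 110.8] spin -0.1 closing 95.7 tcp [ 0.6303 -0.1792  0.1488] open 0.748 q [-0.43  0.33  1.7  -0.    1.11 -2.1 ]
```

>>> step_arm(commands=[{"x":-3.1,"y":-0.6,"z":15,"spin":0,"gripper":-0.5},{"x":0,"y":0,"z":20,"spin":0,"gripper":-0.5},{"x":0,"y":0,"z":25,"spin":0,"gripper":-0.5},{"x":0,"y":0,"z":25,"spin":0,"gripper":-0.5},{"x":0,"y":0,"z":18,"spin":0,"gripper":-0.5},{"x":0,"y":0,"z":8,"spin":0,"gripper":-0.3},{"x":0,"y":0,"z":0,"spin":0,"gripper":0},{"x":0,"y":0,"z":0,"spin":0,"gripper":0.2},{"x":0,"y":0,"z":0,"spin":0,"gripper":0.4},{"x":0,"y":0,"z":0,"spin":0,"gripper":1}])

```text
time: 35.85
eef_pos: [0.6347, -0.1799, 0.0397]
tcp_rot: [-0.05, 0.999, -0.001, 0.001]
contact_force: [0.3, -0.8, 2.2]
opening: 0.281
finger_force: 58.8
```

>>> step_arm(commands=[{"x":0,"y":0,"z":0,"spin":0,"gripper":1},{"x":0,"y":0,"z":0,"spin":0,"gripper":1},{"x":0,"y":0,"z":0,"spin":0,"gripper":1},{"x":0,"y":0,"z":-8,"spin":0,"gripper":1},{"x":0,"y":0,"z":-16,"spin":0,"gripper":1},{"x":0,"y":0,"z":-24,"spin":0,"gripper":1},{"x":0,"y":0,"z":-22,"spin":0,"gripper":1},{"x":0,"y":0,"z":0,"spin":0,"gripper":1},{"x":0,"y":0,"z":0,"spin":0,"gripper":1},{"x":0,"y":0,"z":0,"spin":0,"gripper":1}])

```text
time: 36.85
eef_pos: [0.6324, -0.179, 0.1062]
tcp_rot: [-0.05, 0.999, 0.001, -0.001]
contact_force: [0.2, 0.2, -1.1]
opening: 0.286
finger_force: 58.8
```

```bash
python3 - <<'E'
from h import *
plan(*tray("long",.058,0),.043,95.8)
E
```

```text
shift [ 90.9 231.   63.7] spin -0.1 closing 95.7 tcp [ 0.6324 -0.179   0.1062] open 0.286 q [-0.43  0.39  1.72 -0.    1.04 -2.1 ]
```

>>> step_arm(commands=[{"x":5,"y":13,"z":0,"spin":0,"gripper":1},{"x":11,"y":28,"z":0,"spin":0,"gripper":1},{"x":13,"y":33,"z":0,"spin":0,"gripper":1},{"x":13,"y":33,"z":0,"spin":0,"gripper":1},{"x":13,"y":33,"z":0,"spin":0,"gripper":1},{"x":13,"y":33,"z":0,"spin":0,"gripper":1},{"x":11,"y":28,"z":0,"spin":0,"gripper":1},{"x":8,"y":20,"z":0,"spin":0,"gripper":1},{"x":4,"y":10,"z":10,"spin":0,"gripper":1},{"x":0,"y":0,"z":20,"spin":0,"gripper":1}])

```text
time: 37.85
eef_pos: [0.5196, 0.0428, 0.0778]
tcp_rot: [-0.051, 0.999, -0.0, 0.001]
contact_force: [0.0, -0.1, -1.3]
opening: 0.287
finger_force: 59.0
```

>>> step_arm(commands=[{"x":0,"y":0,"z":0,"spin":0,"gripper":1},{"x":0,"y":0,"z":0,"spin":0,"gripper":1},{"x":0,"y":0,"z":0,"spin":0,"gripper":1},{"x":0,"y":0,"z":0,"spin":0,"gripper":1},{"x":0,"y":0,"z":0,"spin":0,"gripper":1},{"x":0,"y":0,"z":0,"spin":0,"gripper":1},{"x":0,"y":0,"z":0,"spin":0,"gripper":1},{"x":0,"y":0,"z":0,"spin":0,"gripper":1},{"x":0,"y":0,"z":0,"spin":0,"gripper":1},{"x":0,"y":0,"z":0,"spin":0,"gripper":1}])

```text
time: 38.85
eef_pos: [0.5198, 0.0413, 0.0778]
tcp_rot: [-0.05, 0.999, -0.0, -0.0]
contact_force: [-0.8, 0.9, -0.5]
opening: 0.281
finger_force: 58.9
```

```bash
python3 - <<'E'
from h import *
plan(*tray("long",.058,0),.0435,95.8)
E
```

```text
shift [ 1.1  0.7 34.3] spin -0.1 closing 95.7 tcp [0.5198 0.0413 0.0778] open 0.281 q [-0.12  0.16  2.07 -0.    0.92 -1.79]
```

>>> step_arm(commands=[{"x":1,"y":0.7,"z":10,"spin":0,"gripper":1},{"x":0,"y":0,"z":10,"spin":0,"gripper":1},{"x":0,"y":0,"z":7,"spin":0,"gripper":1},{"x":0,"y":0,"z":4,"spin":0,"gripper":1},{"x":0,"y":0,"z":2,"spin":0,"gripper":1},{"x":0,"y":0,"z":1,"spin":0,"gripper":1},{"x":0,"y":0,"z":0,"spin":0,"gripper":1},{"x":0,"y":0,"z":0,"spin":0,"gripper":1},{"x":0,"y":0,"z":0,"spin":0,"gripper":1},{"x":0,"y":0,"z":0,"spin":0,"gripper":1}])

```text
time: 39.85
eef_pos: [0.519, 0.0419, 0.044]
tcp_rot: [-0.05, 0.999, -0.0, 0.0]
contact_force: [-0.2, -0.2, -0.8]
opening: 0.282
finger_force: 58.9
```

>>> step_arm(commands=[{"x":0,"y":0,"z":1,"spin":0,"gripper":1},{"x":0,"y":0,"z":0.5,"spin":0,"gripper":1},{"x":0,"y":0,"z":0,"spin":0,"gripper":1},{"x":0,"y":0,"z":0,"spin":0,"gripper":1},{"x":0,"y":0,"z":0,"spin":0,"gripper":1},{"x":0,"y":0,"z":0,"spin":0,"gripper":1},{"x":0,"y":0,"z":0,"spin":0,"gripper":1},{"x":0,"y":0,"z":0,"spin":0,"gripper":1},{"x":0,"y":0,"z":0,"spin":0,"gripper":1},{"x":0,"y":0,"z":0,"spin":0,"gripper":1}])

```text
time: 40.85
eef_pos: [0.5192, 0.0419, 0.0436]
tcp_rot: [-0.05, 0.999, -0.0, -0.0]
contact_force: [-2.8, -0.2, 6.5]
opening: 0.288
finger_force: 59.3
```

Touched down at 6.5 N. Releasing and rising clear.

>>> step_arm(commands=[{"x":0,"y":0,"z":0,"spin":0,"gripper":0.35},{"x":0,"y":0,"z":0,"spin":0,"gripper":0.2},{"x":0,"y":0,"z":0,"spin":0,"gripper":0},{"x":0,"y":0,"z":0,"spin":0,"gripper":-0.2},{"x":0,"y":0,"z":0,"spin":0,"gripper":-0.3},{"x":0,"y":0,"z":-15,"spin":0,"gripper":-0.3},{"x":0,"y":0,"z":-35,"spin":0,"gripper":-0.3},{"x":0,"y":0,"z":-45,"spin":0,"gripper":-0.3},{"x":0,"y":0,"z":-45,"spin":0,"gripper":-0.3},{"x":0,"y":0,"z":-20,"spin":0,"gripper":-0.3}])

```text
time: 41.85
eef_pos: [0.5211, 0.0417, 0.2089]
tcp_rot: [-0.05, 0.999, -0.001, 0.005]
contact_force: [0.5, -1.0, 0.2]
opening: 0.649
finger_force: 0.0
```

>>> step_arm(commands=[{"x":20,"y":-30,"z":0,"spin":0,"gripper":-0.3},{"x":0,"y":-40,"z":0,"spin":0,"gripper":-0.3},{"x":0,"y":-40,"z":0,"spin":0,"gripper":-0.3},{"x":0,"y":-40,"z":0,"spin":0,"gripper":-0.3},{"x":0,"y":-40,"z":0,"spin":0,"gripper":-0.3},{"x":0,"y":0,"z":0,"spin":0,"gripper":-0.3},{"x":0,"y":0,"z":0,"spin":0,"gripper":-0.3},{"x":0,"y":0,"z":0,"spin":0,"gripper":-0.3},{"x":0,"y":0,"z":0,"spin":0,"gripper":-0.3},{"x":0,"y":0,"z":0,"spin":0,"gripper":-0.3}])

```text
time: 42.85
eef_pos: [0.5178, -0.148, 0.2024]
tcp_rot: [-0.051, 0.999, 0.0, 0.0]
contact_force: [-0.4, -0.1, -0.2]
opening: 0.649
finger_force: 0.0
```

```bash
python3 - <<'E'
from h import *
s=look("side"); t=look("top"); print(get_state()["contact_force"])
a=cv2.resize(s["color"][110:280,220:490,::-1],(800,504)); cv2.imwrite("pics/end.png",a)
P=cloud(t)
m=(P[...,0]>.35)&(P[...,0]<.66)&(P[...,1]>-.03)&(P[...,1]<.36)&(P[...,2]>.0165)&(P[...,2]<.1)
n,l,st,ce=cv2.connectedComponentsWithStats(m.astype(np.uint8))
for i in range(1,n):
    if st[i,4]>25:
        q=P[l==i]; r=cv2.minAreaRect((q[:,:2]*1000).astype(np.float32)); zt=q[:,2].max()
        print(st[i,4],np.round(r[0]),np.round(r[1]),round(r[2]),"top",np.percentile(q[:,2],[50,98]).round(3), q[q[:,2]>zt-.006].mean(0).round(3))
E
```

```text
[-1.00323696 -0.31130227  0.12784565]
104 [518.  40.] [23. 24.] 89 top [0.069 0.072] [0.518 0.04  0.07 ]
221 [515. 274.] [26. 50.] 6 top [0.021 0.024] [0.514 0.273 0.022]
185 [503. 318.] [28. 26.] 2 top [0.055 0.086] [0.504 0.319 0.09 ]
730 [436.  32.] [90. 45.] 6 top [0.026 0.029] [0.437 0.032 0.026]
496 [444. 281.] [58. 57.] 47 top [0.025 0.036] [0.443 0.282 0.034]
```

View pics/end.png

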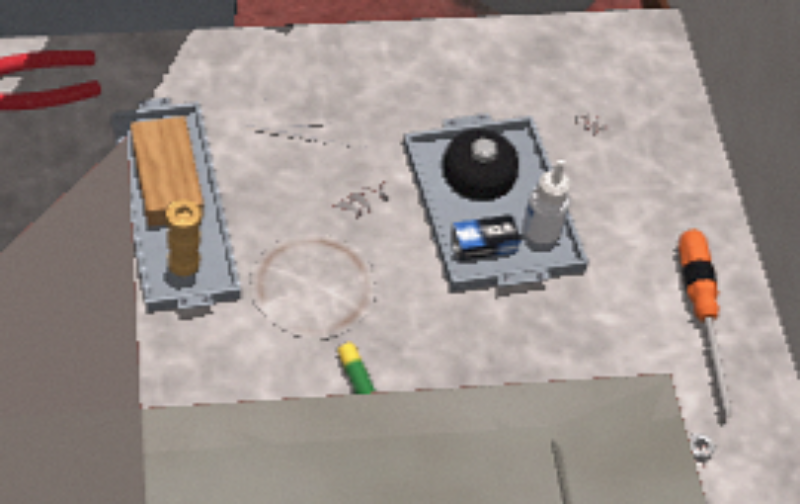

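All five pieces stand or lie inside their trays with gaps between them: battery (485,237), foot (480,165), glue (547,210), coupler (183,240) and offcut (168,170). The round cell at (357,368) is unmoved. Handing in.

```bash
python3 -c "
from plant import *
print(sign_off())"
```

```text
the job is handed in; nothing more can be done
None
```

I handed the job in at about 43 s. In the final images the battery, magnetic foot and glue bottle are in the wide tray and the coupler and offcut in the long tray, all resting on the tray floors; the arm never worked near the round battery or tape, but sign-off returned no verdict.

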